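# Park the captive lock screw of the sample stage and slide its carriage out

## Robot

A 7-joint arm with a two-finger parallel gripper is mounted at the origin on the work surface; the furniture and walls round the work are solid. World frame = base frame: x ahead of the robot, y to its left, z up, the work surface at z = 0. Lengths are in mm, angles in rad, forces in N, time in s.
With the tool pointing down it reaches from about 350 to 900 mm from the base axis. Payload 7.2 kg.
Tool frame: the origin (TCP) lies between the finger pads; the fingertips stand 22 mm ahead of it and the grasp point (between the pads) lies 3 mm ahead of it; z points along the fingers, y is the line along which they close (so a half turn about z gives the same grasp; the last joint's range is limited). The gripper opens to 88 mm and grips with 3 to 60 N. Pads are 20 mm wide; open, the fingers measure 115 mm over their backs; the gripper's body (75 mm by 178 mm) begins 61 mm behind the grasp point.
Start: joints at [-1.205, 0.411, -0.013, 1.596, 0.006, 1.134, -0.082], TCP at [262.71, 567.108, 244.653] pointing down, gripper open.
Joint ranges: [-2.95, 2.95], [-0.29, 1.99], [-1.47, 1.44], [0.14, 2.54], [-1.03, 4.17], [0.13, 1.85], [-2.86, 2.86]. Speed limits (rad/s): [2.39, 2.39, 3.01, 3.01, 3.14, 3.14, 3.14].

## Interface

Orientations are given as a unit quaternion [w, x, y, z].
In Python, from rig import telemetry, imaging, workorder gives the robot as it stands. The module is installed in compiled form; this text tells all that it offers.
- The arm moves only by the shell command python3 -m jog 'ROWS' [OPENING] [FORCE]. ROWS is a JSON object of lists of equal length, an entry for each row: "linear": the shift along the tool's x, y, z in mm, a list of three; "roll": the turn about the tool's z in rad. In form: {"linear": [[dx, dy, dz], ...], "roll": [roll, ...]}. A call has 1 to 20 rows; each row is the pose to reach, as a shift and turn from the pose commanded when the call began, along the tool's axes at that moment; what a row does not reach only later rows make up. A row lasts 1/8 s, in which the tool goes at most 62.5 mm and 10.7 degrees, less where a joint would pass 70% of its speed; a pose out of reach is approached as far as the arm can. A call with a gripper value outside its range is refused whole. OPENING is the finger opening in mm, from 0 to 87.8, set as the call begins (- or left out, the last holds). The fingers move at their own pace and stop on an object; FORCE is the grip in N (left out, the last holds). Time passes only in rows, so rows that repeat a pose let the fingers close. It gives the time, the measured TCP pose, the force, the opening and the grip force at its end, in the units of the state.
- telemetry.get_obs(): the state, without advancing time (a new reading comes with each control period).
- imaging.snapshot(name): name is "scene" or "top" or "wrist"; returns the picture (480x640x3 uint8, red, green, blue); there is no depth.
- imaging.camera_model(name): a dict with "mtx" (3x3 intrinsics, pixels), "origin" and "orientation" of the camera in the world; the wrist camera has in their place "tool_from_camera" (4x4, takes a point from camera to tool coordinates, whose origin is the TCP and whose axes are the flange's). Camera axes: x right, y up, looking along -z (the intrinsics and any distortion apply to the point x, -y, -z); pixel columns grow to the right and rows downward; lengths in mm; the calibration is good to about 2 mm. A picture is of the moment at which its call begins: read the wrist's pose just before it. camera_model takes no time and is no camera call.
- workorder.finish_job(): hands the job in; it is judged then, once.
The state is a dict: "t": time; "qpos": joint angles; "joint_velocities": joint speeds; "joint_efforts": joint torques, N m; "ee_pos": TCP position; "orientation": TCP orientation; "force": force on the tool from outside, world axes, zero at the start; "torque": the same for the moment, N m; "opening": finger opening in mm; "grasp_force": force on a finger pad.
Only numpy, scipy, OpenCV 4.12 (cv2) and the standard library are available. Lean on these libraries where they do the work, as an engineer would, in place of code of your own. Each camera call takes 0.05 s, during which the arm holds its last target. There are 200 camera calls.

## Task

The carriage of the small sample stage on the worktop is locked by a spring-loaded captive thumbscrew. Pull the thumbscrew outward (up) against its spring, find by gentle feel where its thread enters the collar, drive it counter-clockwise (seen from above) up the thread until it is fully home and stays up by itself, and let go; then slide the carriage by its upright tab all the way out to its stop and let go. Never force the screw against the collar or the carriage against the screw, and leave the other things where they are.

Things in the scene. Friction and masses are not known exactly. Their poses are not given: they have to be found in the camera images.
- fixture: sample stage fixed on the worktop: grey vented enclosure 110 x 230 mm, 132 mm tall; on it an aluminium carriage between two rails and across it a bridge with a dark collar and the thumbscrew. Origin on its underside; x across, y along the stage: it runs from y = -125 to +105 mm; the screw's upright axis is at x = 0, y = +50 mm; the carriage slides out toward -y, roughly toward the robot
- screw: steel captive thumbscrew: knurled flange 27 mm across, 4.5 mm thick, on it a flat grip bar 36 mm long (its own x) x 12 mm thick (its own y) x 28 mm tall. Origin on the screw axis at the foot of the bar (top of the flange), 199 mm above the worktop at rest; z up. At rest it turns freely. Right-hand thread with two starts: the same every half turn
- screw_grip (a point): middle of the grip bar, on the screw axis, 14 mm above the bar's foot. A spring pulls the screw down with 3 N at rest plus 0.3 N per mm of lift; under 10 mm of lift it drops back when let go. More than 25 N between screw and stage (collar or carriage) damages the thread
- collar_top (a point): top centre of the collar housing (44 mm across, 193 mm high); the thread is hidden inside. Pulled at most angles the screw is blocked after 3 mm of lift. Only at the thread's mouth, 0.15 to 0.75 rad counter-clockwise (from above) of the screw's starting angle, different every time, does it come up farther, to a roof at 12 mm; it passes within 0.09 rad either side of the mouth's middle
- bridge_mid (a point): middle of the bridge's top face, on the screw axis, under the collar housing, 164 mm above the worktop. From the mouth the thread runs counter-clockwise and rises 3.5 mm per rad, with 2 mm of play up and down: the screw rides at 10 to 12 mm of lift at the mouth and 13 to 15 mm at the end, a hard stop 1.05 rad past the mouth's middle; there it stays up by itself when let go
- screw_lift (a joint): how far the screw is pulled up, m: 0 at rest, 0.003 blocked under the thread, 0.010 on the first of the thread, 0.0125 to 0.013 fully home and parked. The screw's nose is clear of the carriage above 0.008
- carriage (a joint): how far the carriage has slid out toward the fixture's -y, m: 0 locked, 0.045 at its outer stop. It stays where it is left (about 1.5 N of friction); with the nose in its hole it moves only about 1.5 mm
- tab_top (a point): middle of the top edge of the carriage's upright aluminium tab: 30 mm wide (fixture x), 12 mm thick (fixture y), its foot on the carriage at z = 154 mm, its top at z = 216 mm; it moves with the carriage; at the start it is 75 mm from the screw axis toward the fixture's -y
- pliers: pliers 158 mm long lying farther left, a bystander. Left of it stands the fixed monitor: its screen fills about x = 0.29 to 0.35, y = -0.16 to +0.33, z = 0.08 to 0.45 m straight ahead of the robot, so swing the arm over it (hand raised to z = 0.7 or so) to come from the left side of the worktop to the right
- measuring_plate: steel measuring plate standing on its 50 mm face, with a thin upright shaft, 88 mm high, left of the stage, a bystander
- jar: sample jar with white lid, 54 mm across, 62 mm high, left of the stage, a bystander

How it is judged:
By the outcome, as a careful person would: the job done as asked, in the order asked, and still so for the second after the job is handed in, with the robot touching nothing.
It also fails if it takes over 72 s, if anything falls off the work surface, if the arm or the gripper's body presses on something with over 40 N, if the wrist force passes 120 N, or if a joint passes its speed limit or range.

## Working session

There is one attempt and no reset: what is moved stays moved. The work goes in short steps, Python scripts to look and compute and a shell command to move; the robot and the scene stay as the last step left them, time stands still between calls to the robot, and variables do not carry over. Pictures are saved under pics/ and viewed, at most 10 in all, crops included, and the job is handed in when it is done.

```bash
mkdir -p pics; python3 - <<'E'
from rig import telemetry, imaging
import cv2,numpy as np
np.set_printoptions(precision=4,suppress=True)
o=telemetry.get_obs()
for k in o: print(k,o[k])
ims=[]
for n in("scene","top"):
    m=imaging.camera_model(n); print(n,m)
    im=imaging.snapshot(n)[:,:,::-1]; cv2.imwrite(f"pics/{n}0.png",im)
print(imaging.camera_model("wrist"))
E
```

```text
t 0.0
qpos [-1.2052  0.4119 -0.0127  1.5971  0.0056  1.1343 -0.0822]
joint_velocities [ 0.0001 -0.0006 -0.0002 -0.0003 -0.0003 -0.0003  0.0002]
joint_efforts [  0.0004 -58.7947   0.6424 -29.1077  -0.0536   0.0181   0.0001]
ee_pos [262.5189 566.6603 243.7999]
orientation [-0.0001  0.2152  0.9766 -0.0008]
force [ 0.6388 -0.6325  0.3221]
torque [-0.0014  0.0131  0.0235]
grasp_force 0.0
opening 87.68598454208676
scene {'mtx': array([[596.3779,   0.    , 319.4602],
       [  0.    , 596.3779, 238.5133],
       [  0.    ,   0.    ,   1.    ]]), 'origin': array([283.2648, 404.149 , 663.1862]), 'orientation': array([-0.1394, -0.0718,  0.43  ,  0.8891])}
top {'mtx': array([[532.8489,   0.    , 323.9516],
       [  0.    , 532.8489, 237.4495],
       [  0.    ,   0.    ,   1.    ]]), 'origin': array([ 457.2069, -207.6568,  986.0787]), 'orientation': array([-0.7021, -0.0163,  0.024 ,  0.7115])}
{'mtx': array([[335.7505,   0.    , 322.3173],
       [  0.    , 335.7505, 235.2704],
       [  0.    ,   0.    ,   1.    ]]), 'tool_from_camera': array([[  -0.0003,    0.9639,    0.2663,   71.5387],
       [   1.    ,   -0.    ,    0.0013,   -0.9384],
       [   0.0013,    0.2663,   -0.9639, -140.4779],
       [   0.    ,    0.    ,    0.    ,    1.    ]])}
```

View pics/top0.png

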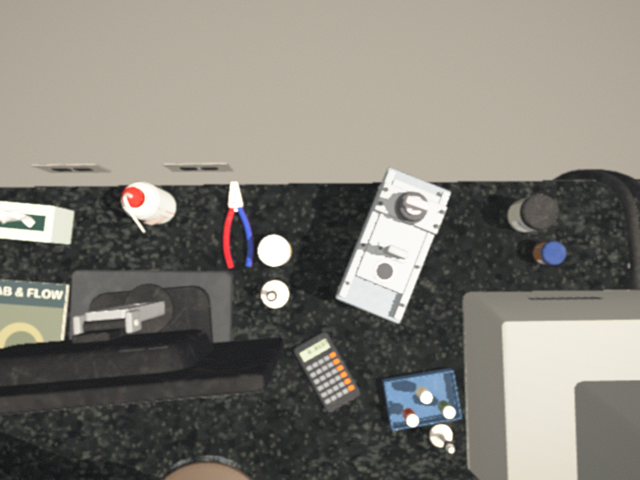

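View pics/scene0.png

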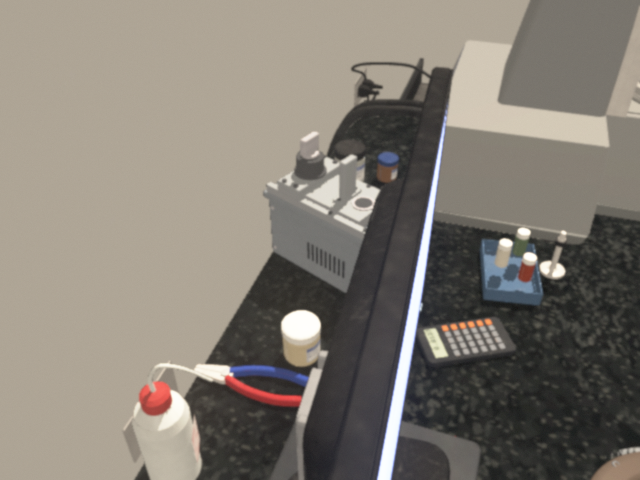

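The top view shows the stage with corners at about (390,170), (450,188), (337,298) and (402,321), the collar near (412,206) and the tab near (390,250). The jar, plate and pliers are to its left, and the monitor is at lower left. Next I enlarge the stage.

```bash
cat > h.py <<'E'
import numpy as np, cv2
from rig import telemetry, imaging
from scipy.spatial.transform import Rotation as R
np.set_printoptions(precision=2,suppress=True)
def rot(q): return R.from_quat([q[1],q[2],q[3],q[0]])
def cam(n,o=None):
    m=imaging.camera_model(n)
    if n!="wrist": return m["mtx"],rot(m["orientation"]).as_matrix(),np.array(m["origin"])
    T=m["tool_from_camera"]; o=o or telemetry.get_obs(); Rt=rot(o["orientation"]).as_matrix()
    return m["mtx"],Rt@T[:3,:3],np.array(o["ee_pos"])+Rt@T[:3,3]
def onplane(c,uv,z):
    K,Rm,p=c; d=Rm@(np.diag([1,-1,-1])@np.linalg.inv(K)@np.array([uv[0],uv[1],1.])); return p+d*(z-p[2])/d[2]
def proj(c,X):
    K,Rm,p=c; v=K@np.diag([1,-1,-1])@Rm.T@(np.array(X)-p); return v[:2]/v[2]
E
python3 - <<'E'
from h import *
im=cv2.imread("pics/top0.png")[150:335,320:460]
cv2.imwrite("pics/topc.png",cv2.resize(im,None,fx=3.2,fy=3.2,interpolation=cv2.INTER_CUBIC))
c=cam("top")
for uv in((390,170),(450,188),(337,298),(402,321)): print(uv,onplane(c,uv,132))
E
```

```text
(390, 170) [ 613.88 -325.66  132.  ]
(450, 188) [ 583.36 -422.27  132.  ]
(337, 298) [ 408.84 -236.73  132.  ]
(402, 321) [ 370.9 -339.8  132. ]
```

View pics/topc.png

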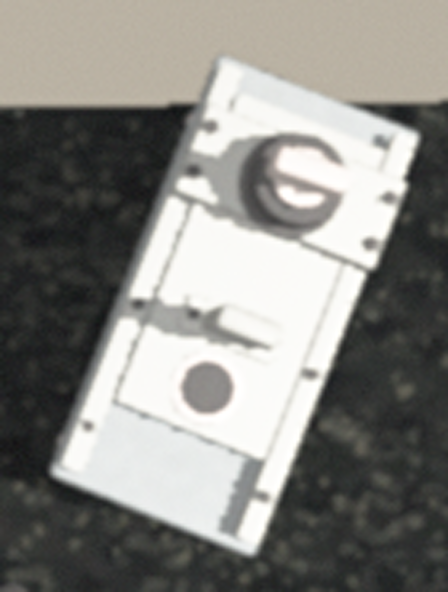

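The stage yaw is about -112°, which puts the screw at about (550,-354) and the tab at about (480,-325). The bar lies roughly across the stage. I raise the hand first.

```bash
python3 -m jog '{"linear": [[0,0,-60],[0,0,-120],[0,0,-180],[0,0,-240],[0,0,-300],[0,0,-360],[0,0,-420],[0,0,-450],[0,0,-450]], "roll": [0,0,0,0,0,0,0,0,0]}' 50 10
```

```text
t: 1.23
ee_pos: [255.1, 531.5, 653.3]
orientation: [-0.014, 0.212, 0.974, 0.074]
force: [1.2, -0.1, -0.6]
opening: 49.9
grasp_force: 0.0
```

```bash
python3 -m jog '{"linear": [[-40,-42,0],[-80,-84,0],[-120,-126,0],[-160,-168,0],[-200,-210,0],[-240,-252,0],[-280,-294,0],[-320,-336,0],[-320,-336,0]], "roll": [0.1,0.2,0.3,0.4,0.5,0.6,0.7,0.76,0.76]}'
```

```text
t: 2.35
ee_pos: [407.9, 92.6, 586.8]
orientation: [-0.038, 0.564, 0.823, 0.061]
force: [-0.3, 0.2, 0.4]
opening: 50.1
grasp_force: 0.0
```

```bash
python3 - <<'E'
from h import *
o=telemetry.get_obs(); M=rot(o["orientation"]).as_matrix(); print(M)
print(o["ee_pos"],o["qpos"],M.T@(np.array([550,-354,500])-o["ee_pos"]))
E
```

```text
[[-0.36  0.93  0.01]
 [ 0.92  0.36  0.14]
 [ 0.13  0.06 -0.99]]
[407.94  92.6  586.8 ] [-0.61 -0.09  0.34  1.42 -0.11  1.76  0.07] [-475.02  -31.56   22.82]
```

The high lift clipped joint 6 and left an 8° tilt toward +y, which rolls alone can't remove. I plan to undo it by going to azimuth 90° and running against the inner reach limit there, which leans the tool back.

```bash
cat >> h.py <<'E'
def go(*P,yaw=None):
    o=telemetry.get_obs(); M=rot(o["orientation"]).as_matrix()
    y=M[:,1]; print("ee",np.array(o["ee_pos"]),"q",np.array(o["qpos"]),"tilt",M[:2,2],"yaw_y deg",np.degrees(np.arctan2(y[1],y[0])),"F",np.array(o["force"]),"T",np.array(o["torque"]),"t",o["t"])
    for p in P: print("shift",M.T@(np.array(p)-o["ee_pos"]))
E
python3 -c "
from h import *
go((10,370,570),(10,370,400))"
```

```text
ee [407.94  92.6  586.8 ] q [-0.61 -0.09  0.34  1.42 -0.11  1.76  0.07] tilt [0.01 0.14] yaw_y deg 20.909582955054997 F [-0.27  0.2   0.44] T [-0.11  0.07  0.03] t 2.35
shift [ 397.49 -273.25   54.12]
shift [ 375.15 -282.88  222.37]
```

```bash
python3 -m jog '{"linear": [[50,-34,5],[100,-68,10],[150,-102,15],[200,-137,22],[250,-171,30],[300,-205,37],[350,-240,45],[397,-273,54],[397,-273,54],[390,-276,110],[382,-279,165],[375,-283,222],[375,-283,222]], "roll": [0,0,0,0,0,0,0,0,0,0,0,0,0]}'
python3 -c "
from h import *
go((5,330,400),(5,250,400))"
```

```text
t: 3.98
ee_pos: [8.0, 368.1, 398.3]
orientation: [-0.037, 0.561, 0.825, 0.059]
force: [-0.1, -0.3, 2.1]
opening: 50.0
grasp_force: 0.0
ee [  7.99 368.08 398.32] q [-1.04 -0.24 -0.51  1.94 -0.12  1.27 -1.13] tilt [0.01 0.14] yaw_y deg 21.367391530680298 F [-0.09 -0.25  2.08] T [-0.17  0.08  0.04] t 3.975
shift [-33.77 -16.54  -6.92]
shift [-107.47  -45.65  -17.93]
```

```bash
python3 -m jog '{"linear": [[-20,-9,-4],[-34,-16,-7],[-50,-23,-9],[-50,-23,-9]], "roll": [0,0,0,0]}'
python3 -c "
from h import *
go((5,250,400))"
```

```text
t: 4.47
ee_pos: [-5.9, 335.7, 399.5]
orientation: [-0.037, 0.549, 0.833, 0.053]
force: [-1.3, 0.1, 0.4]
opening: 50.2
grasp_force: 0.0
ee [ -5.87 335.7  399.45] q [-1.3  -0.29 -0.32  1.99 -0.09  1.3  -1.19] tilt [-0.    0.13] yaw_y deg 23.05517271298898 F [-1.29  0.06  0.45] T [-0.07  0.1  -0.  ] t 4.475
shift [-82.3  -23.51 -11.66]
```

Tilt is starting to shrink, so I keep pushing inward.

```bash
python3 -m jog '{"linear": [[-20,-6,-3],[-40,-12,-6],[-60,-18,-9],[-60,-18,-9]], "roll": [0,0,0,0]}'
python3 -c "
from h import *
go((0,250,400))"
```

```text
t: 4.97
ee_pos: [19.2, 302.0, 363.4]
orientation: [-0.053, 0.565, 0.823, -0.004]
force: [-0.0, 0.4, 0.1]
opening: 50.0
grasp_force: 0.0
ee [ 19.24 302.03 363.44] q [-1.45 -0.29 -0.08  2.08 -0.12  1.31 -1.13] tilt [-0.09  0.05] yaw_y deg 21.216463200740478 F [-0.01  0.4   0.11] T [-0.13 -0.07 -0.01] t 4.975
shift [-38.59 -39.11 -37.34]
```

```bash
python3 -c "
from h import *
go((60,360,560),(400,60,590),(540,-330,590))"
```

```text
ee [ 19.24 302.03 363.44] q [-1.45 -0.29 -0.08  2.08 -0.12  1.31 -1.13] tilt [-0.09  0.05] yaw_y deg 21.216463200740478 F [-0.01  0.4   0.11] T [-0.13 -0.07 -0.01] t 4.975
shift [  55.63   45.79 -196.13]
shift [-342.11  251.72 -272.91]
shift [-754.99  241.12 -306.31]
```

```bash
python3 -m jog '{"linear": [[14,11,-50],[28,23,-100],[42,35,-150],[56,46,-196],[0,75,-207],[-57,105,-218],[-114,135,-229],[-171,165,-240],[-228,195,-251],[-285,225,-262],[-342,252,-273],[-395,250,-277],[-450,249,-282],[-505,247,-287],[-560,246,-291],[-615,245,-296],[-670,244,-300],[-720,242,-303],[-755,241,-306],[-755,241,-306]], "roll": [0,0,0,0,0,0,0,0,0,0.08,0.16,0.24,0.32,0.4,0.48,0.56,0.64,0.72,0.75,0.75]}'
python3 -c "
from h import *
go((540,-330,650))"
```

```text
t: 7.48
ee_pos: [525.6, -311.9, 588.0]
orientation: [0.011, 0.827, 0.562, 0.005]
force: [-0.2, 0.6, -1.3]
opening: 49.9
grasp_force: 0.0
ee [ 525.63 -311.86  588.  ] q [ 0.54  0.33 -0.13  0.94  0.05  1.85  0.05] tilt [ 0.02 -0.01] yaw_y deg -21.58316279282405 F [-0.2   0.63 -1.27] T [-0.05  0.17  0.02] t 7.475
shift [-11.89  21.52 -61.44]
```

The tilt is down to about 1.2°, which is acceptable. I descend to about z = 400 and look with the wrist camera.

```bash
python3 -m jog '{"linear": [[0,0,50],[0,0,100],[0,0,150],[0,0,190],[0,0,190]], "roll": [0,0,0,0,0]}'
python3 - <<'E'
from h import *
go((550,-354,260))
o=telemetry.get_obs(); im=imaging.snapshot("wrist")[:,:,::-1]; cv2.imwrite("pics/w1.png",im)
c=cam("wrist",o); print(proj(c,(550,-354,227)),proj(c,(480,-325,216)))
E
```

```text
t: 8.1
ee_pos: [529.3, -310.7, 400.6]
orientation: [0.012, 0.825, 0.564, 0.006]
force: [0.1, 0.3, 0.8]
opening: 49.9
grasp_force: 0.0
ee [ 529.25 -310.67  400.55] q [ 0.56  0.3  -0.15  1.4   0.05  1.42  0.04] tilt [ 0.02 -0.01] yaw_y deg -21.281726546459076 F [0.12 0.31 0.76] T [-0.04  0.08  0.02] t 8.1
shift [-32.27  31.37 141.55]
[352.11 251.27] [276.23 246.93]
```

View pics/w1.png

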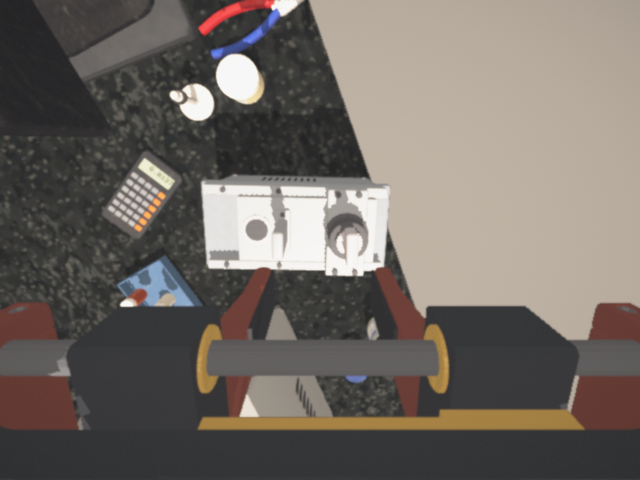

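The wrist view shows the stage, with the collar at about (348,235), the bar at about (352,250) nearly upright in the image, and the tab at about (278,247). All of this matches the estimate. I move closer and measure the bar.

```bash
python3 -m jog '{"linear": [[-16,15,40],[-32,31,80],[-32,31,100],[-32,31,100]], "roll": [0,0,0,0]}'
python3 - <<'E'
from h import *
go((550,-354,260))
o=telemetry.get_obs(); im=imaging.snapshot("wrist")[:,:,::-1]; cv2.imwrite("pics/w2.png",im)
c=cam("wrist",o); p=proj(c,(550,-354,227)); q=proj(c,(480,-325,216)); print(p,q)
x,y=int((p[0]+q[0])/2)-110,int(p[1])-90; print(x,y)
cv2.imwrite("pics/w2c.png",cv2.resize(im[y:y+160,x:x+220],None,fx=3.6,fy=3.6,interpolation=cv2.INTER_CUBIC))
E
```

```text
t: 8.65
ee_pos: [549.7, -354.2, 303.5]
orientation: [0.013, 0.826, 0.564, 0.007]
force: [0.6, 0.4, 0.8]
opening: 50.0
grasp_force: 0.0
ee [ 549.71 -354.22  303.47] q [ 0.59  0.41 -0.13  1.46  0.06  1.25  0.08] tilt [ 0.03 -0.01] yaw_y deg -21.344429933469478 F [0.56 0.35 0.78] T [-0.05  0.14 -0.01] t 8.65
shift [ 0.5  -1.09 43.46]
[317.57 250.73] [209.58 244.73]
153 160
```

View pics/w2c.png

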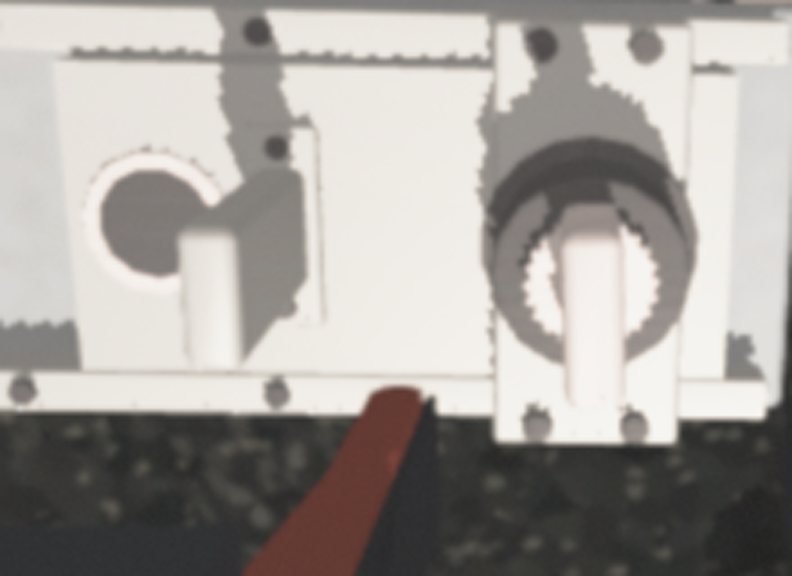

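The crop shows the bar's top face centred at about (595,320), i.e. pixel (318.3,248.9), aligned with tool x to about 1°. The tab's top is centred at about (210,300), i.e. pixel (211.3,243.3).

```bash
python3 - <<'E'
from h import *
c=cam("wrist"); b=onplane(c,(318.3,248.9),227); print(b, onplane(c,(211.3,243.3),216))
go((b[0],b[1],250),(b[0],b[1],224))
E
```

```text
[ 551.27 -353.43  227.  ] [ 481.63 -324.8   216.  ]
ee [ 550.03 -354.25  304.64] q [ 0.59  0.41 -0.13  1.46  0.06  1.25  0.08] tilt [ 0.03 -0.02] yaw_y deg -21.3321992334959 F [0.11 0.21 1.22] T [-0.02  0.12 -0.02] t 8.7
shift [ 1.46 -0.86 54.64]
shift [ 1.58 -1.67 80.62]
```

```bash
python3 -m jog '{"linear": [[1,0,30],[1,-1,55],[1.5,-1.5,70],[1.5,-1.5,79],[1.5,-1.5,79],[1.5,-1.5,79]], "roll": [0,0,0,0,0,0]}' 40 10
python3 -c "
from h import *
go((551.3,-353.4,224))"
```

```text
t: 9.45
ee_pos: [550.1, -353.5, 224.0]
orientation: [0.014, 0.826, 0.564, 0.007]
force: [-0.4, -0.1, 0.5]
opening: 40.0
grasp_force: 0.0
ee [ 550.14 -353.54  224.01] q [ 0.59  0.47 -0.13  1.56  0.07  1.09  0.07] tilt [ 0.03 -0.02] yaw_y deg -21.36784064624114 F [-0.41 -0.06  0.55] T [-0.05  0.13  0.05] t 9.45
shift [0.56 1.02 0.04]
```

No contact, and z = 224. I close with 20 N.

```bash
python3 -m jog '{"linear": [[0,0,0],[0,0,0],[0,0,0],[0,0,0],[0,0,0],[0,0,0]], "roll": [0,0,0,0,0,0]}' 5 20
python3 -c "
from h import *
go()"
```

```text
t: 10.2
ee_pos: [549.1, -353.1, 223.0]
orientation: [0.012, 0.826, 0.564, 0.006]
force: [-4.9, 1.7, 5.1]
opening: 12.3
grasp_force: 19.9
ee [ 549.07 -353.08  223.01] q [ 0.59  0.47 -0.13  1.57  0.07  1.09  0.07] tilt [ 0.02 -0.01] yaw_y deg -21.377242459520566 F [-4.92  1.72  5.14] T [0.69 1.47 0.05] t 10.2
```

Lateral load is 5 N toward -tool y. I centre by 1 mm and lift 2 mm.

```bash
python3 -m jog '{"linear": [[0,-1,0],[0,-1,-1],[0,-1,-2],[0,-1,-2]], "roll": [0,0,0,0]}'
python3 -c "
from h import *
go()"
```

```text
t: 10.7
ee_pos: [548.6, -352.8, 224.3]
orientation: [0.013, 0.826, 0.564, 0.006]
force: [-0.7, 0.1, -3.9]
opening: 12.2
grasp_force: 19.8
ee [ 548.58 -352.81  224.27] q [ 0.59  0.46 -0.13  1.57  0.07  1.09  0.07] tilt [ 0.02 -0.01] yaw_y deg -21.366786696634115 F [-0.73  0.11 -3.94] T [0.14 0.48 0.05] t 10.7
```

```bash
python3 -m jog '{"linear": [[0,0,-1],[0,0,-2],[0,0,-2]], "roll": [0,-0.0,0]}'; python3 -m jog '{"linear": [[0,0,0],[0,0,0]], "roll": [-0.06,-0.06]}'
```

```text
t: 11.08
ee_pos: [548.5, -352.8, 226.5]
orientation: [0.013, 0.826, 0.564, 0.006]
force: [0.0, -0.1, -6.8]
opening: 11.8
grasp_force: 19.9
t: 11.32
ee_pos: [548.5, -352.8, 226.7]
orientation: [0.013, 0.809, 0.588, 0.006]
force: [-0.2, 0.3, -7.2]
opening: 11.9
grasp_force: 19.9
```

Blocked at about 3 mm with a light preload. I feel for the mouth in small counter-clockwise steps.

```bash
python3 -m jog '{"linear": [[0,0,-0.5],[0,0,-0.5]], "roll": [-0.06,-0.06]}'; for i in 1; do python3 -m jog '{"linear": [[0,0,0],[0,0,0]], "roll": [-0.06,-0.06]}';  python3 -m jog '{"linear": [[0,0,0],[0,0,0]], "roll": [-0.06,-0.06]}'; done
```

```text
t: 11.58
ee_pos: [548.6, -352.9, 227.5]
orientation: [0.013, 0.791, 0.612, 0.005]
force: [-0.0, 0.0, -5.7]
opening: 11.8
grasp_force: 19.9
t: 11.82
ee_pos: [548.7, -352.9, 227.6]
orientation: [0.013, 0.773, 0.635, 0.005]
force: [-1.0, 0.3, -5.6]
opening: 12.3
grasp_force: 19.9
t: 12.08
ee_pos: [548.7, -352.9, 227.5]
orientation: [0.014, 0.753, 0.658, 0.005]
force: [1.3, 0.4, -5.5]
opening: 11.7
grasp_force: 19.9
```

```bash
python3 -m jog '{"linear": [[0,0,-1],[0,0,-1],[0,0,-1]], "roll": [0,0,0]}'; python3 -c "
from h import *
go()"
```

```text
t: 12.45
ee_pos: [548.7, -352.9, 228.5]
orientation: [0.014, 0.753, 0.658, 0.005]
force: [0.3, -0.3, -6.0]
opening: 12.2
grasp_force: 19.9
ee [ 548.66 -352.87  228.46] q [ 0.63  0.46 -0.19  1.56  0.09  1.1   0.29] tilt [ 0.03 -0.01] yaw_y deg -7.651351653596411 F [ 0.32 -0.27 -5.99] T [0.17 0.28 0.01] t 12.45
```

It rises freely here (1 mm for 0.4 N), so the mouth was entered between 0.06 and 0.12 rad. I turn back 0.06 to about its middle, then lift.

```bash
python3 -m jog '{"linear": [[0,0,0],[0,0,-1],[0,0,-2],[0,0,-2]], "roll": [0.06,0.06,0.06,0.06]}'; python3 -m jog '{"linear": [[0,0,-1],[0,0,-2],[0,0,-2]], "roll": [0,0,0]}'; python3 -c "
from h import *
go()"
```

```text
t: 12.95
ee_pos: [548.6, -352.8, 230.5]
orientation: [0.013, 0.772, 0.636, 0.005]
force: [1.3, 0.3, -5.7]
opening: 12.3
grasp_force: 19.9
t: 13.32
ee_pos: [548.5, -352.8, 232.5]
orientation: [0.013, 0.772, 0.636, 0.005]
force: [1.0, -0.5, -6.9]
opening: 12.0
grasp_force: 19.9
ee [ 548.51 -352.8   232.47] q [ 0.62  0.46 -0.17  1.56  0.09  1.11  0.23] tilt [ 0.02 -0.01] yaw_y deg -11.045145622324597 F [ 1.02 -0.53 -6.86] T [0.04 0.13 0.04] t 13.325
```

```bash
python3 -m jog '{"linear": [[0,0,-1],[0,0,-1]], "roll": [0,0]}'; python3 -m jog '{"linear": [[0,0,-1],[0,0,-1]], "roll": [0,0]}'; python3 -m jog '{"linear": [[0,0,-1],[0,0,-1]], "roll": [0,0]}'
```

```text
t: 13.58
ee_pos: [548.5, -352.8, 233.4]
orientation: [0.013, 0.772, 0.636, 0.005]
force: [1.5, 0.4, -7.0]
opening: 12.0
grasp_force: 19.9
t: 13.82
ee_pos: [548.4, -352.8, 234.4]
orientation: [0.013, 0.772, 0.636, 0.005]
force: [1.5, -0.7, -6.9]
opening: 12.4
grasp_force: 19.9
t: 14.08
ee_pos: [548.4, -352.8, 235.3]
orientation: [0.013, 0.772, 0.636, 0.005]
force: [1.9, -1.5, -8.0]
opening: 12.1
grasp_force: 19.9
```

Near the roof. I back off 1 mm and drive along the thread, rising 0.35 mm per 0.1 rad.

```bash
python3 -m jog '{"linear": [[0,0,1],[0,0,0.8],[0,0,0.5],[0,0,0.1],[0,0,0.1]], "roll": [0,-0.06,-0.15,-0.25,-0.25]}'; python3 -c "
from h import *
go()"
```

```text
t: 14.7
ee_pos: [548.6, -352.8, 235.3]
orientation: [0.014, 0.687, 0.727, 0.003]
force: [2.7, -1.3, -7.8]
opening: 12.1
grasp_force: 19.9
ee [ 548.58 -352.82  235.31] q [ 0.66  0.46 -0.23  1.55  0.11  1.11  0.46] tilt [ 0.03 -0.01] yaw_y deg 3.237654910587961 F [ 2.69 -1.28 -7.85] T [-0.05 -0.21  0.03] t 14.7
```

```bash
python3 -m jog '{"linear": [[0,0,-0.35],[0,0,-0.7],[0,0,-1.05],[0,0,-1.05]], "roll": [-0.1,-0.2,-0.3,-0.3]}'; python3 -c "
from h import *
go()"; python3 -m jog '{"linear": [[0,0,-0.35],[0,0,-0.7],[0,0,-1.05],[0,0,-1.05]], "roll": [-0.1,-0.2,-0.3,-0.3]}'; python3 -c "
from h import *
go()"
```

```text
t: 15.2
ee_pos: [548.8, -352.7, 236.3]
orientation: [0.015, 0.571, 0.821, 0.001]
force: [4.2, -0.6, -9.4]
opening: 12.0
grasp_force: 20.0
ee [ 548.78 -352.74  236.32] q [ 0.7   0.47 -0.29  1.55  0.15  1.12  0.73] tilt [ 0.03 -0.01] yaw_y deg 20.32640014541564 F [ 4.17 -0.62 -9.44] T [-0.06 -0.53  0.03] t 15.2
t: 15.7
ee_pos: [549.0, -352.5, 237.3]
orientation: [0.015, 0.442, 0.897, -0.001]
force: [4.3, 0.1, -9.5]
opening: 11.9
grasp_force: 20.0
ee [ 549.02 -352.5   237.34] q [ 0.74  0.47 -0.35  1.54  0.18  1.13  1.01] tilt [ 0.03 -0.01] yaw_y deg 37.51230121654363 F [ 4.26  0.08 -9.5 ] T [ 0.09 -0.81  0.07] t 15.7
```

```bash
python3 -m jog '{"linear": [[0,0,-0.1],[0,0,-0.3],[0,0,-0.3]], "roll": [-0.06,-0.12,-0.12]}'; python3 -c "
from h import *
go()"; python3 -m jog '{"linear": [[0,0,-0.1],[0,0,-0.1]], "roll": [-0.05,-0.05]}'; python3 -c "
from h import *
go()"
```

```text
t: 16.08
ee_pos: [549.1, -352.4, 237.7]
orientation: [0.015, 0.388, 0.922, -0.001]
force: [4.9, -0.4, -9.8]
opening: 12.0
grasp_force: 20.0
ee [ 549.11 -352.42  237.7 ] q [ 0.76  0.48 -0.38  1.54  0.19  1.13  1.12] tilt [ 0.03 -0.01] yaw_y deg 44.35581711575759 F [ 4.92 -0.37 -9.8 ] T [ 0.11 -0.81  0.02] t 16.075
t: 16.32
ee_pos: [549.2, -352.4, 237.8]
orientation: [0.015, 0.365, 0.931, -0.002]
force: [5.7, 0.0, -8.7]
opening: 11.6
grasp_force: 20.0
ee [ 549.15 -352.36  237.85] q [ 0.77  0.48 -0.39  1.54  0.2   1.13  1.16] tilt [ 0.03 -0.01] yaw_y deg 47.21436035377154 F [ 5.73  0.   -8.67] T [ 0.16 -0.82  0.02] t 16.325
```

```bash
python3 -m jog '{"linear": [[0,0,0],[0,0,0]], "roll": [-0.04,-0.04]}'; python3 -c "
from h import *
go()"; python3 -m jog '{"linear": [[0,0,0],[0,0,0]], "roll": [-0.04,-0.04]}'; python3 -c "
from h import *
go()"
```

```text
t: 16.58
ee_pos: [549.2, -352.3, 237.9]
orientation: [0.015, 0.346, 0.938, -0.002]
force: [5.0, 0.6, -8.9]
opening: 11.9
grasp_force: 20.0
ee [ 549.22 -352.3   237.93] q [ 0.77  0.48 -0.4   1.54  0.2   1.13  1.2 ] tilt [ 0.03 -0.01] yaw_y deg 49.49982679618271 F [ 5.03  0.64 -8.94] T [ 0.23 -0.84  0.  ] t 16.575
t: 16.82
ee_pos: [549.3, -352.2, 237.9]
orientation: [0.015, 0.327, 0.945, -0.002]
force: [4.9, 1.7, -9.2]
opening: 12.1
grasp_force: 20.0
ee [ 549.26 -352.23  237.92] q [ 0.78  0.48 -0.41  1.54  0.21  1.13  1.24] tilt [ 0.03 -0.01] yaw_y deg 51.78744473015259 F [ 4.89  1.7  -9.18] T [ 0.24 -0.79 -0.05] t 16.825
```

```bash
python3 -m jog '{"linear": [[0,0,0],[0,0,0]], "roll": [-0.04,-0.04]}'; python3 -c "
from h import *
go()"; 
```

```text
t: 17.08
ee_pos: [549.3, -352.2, 237.9]
orientation: [0.015, 0.308, 0.951, -0.002]
force: [4.7, 0.6, -9.8]
opening: 11.6
grasp_force: 20.0
ee [ 549.3  -352.16  237.91] q [ 0.78  0.48 -0.41  1.54  0.21  1.14  1.27] tilt [ 0.03 -0.01] yaw_y deg 54.06378379506815 F [ 4.71  0.57 -9.84] T [ 0.4  -0.91 -0.17] t 17.075
```

The stop is felt (Tz = -0.17). I lower gently onto the thread's bottom.

```bash
python3 -m jog '{"linear": [[0,0,0.7],[0,0,1.4],[0,0,1.4]], "roll": [0.005,0.01,0.01]}'; python3 -c "
from h import *
go()"
```

```text
t: 17.45
ee_pos: [549.4, -352.3, 237.2]
orientation: [0.015, 0.312, 0.95, -0.003]
force: [5.7, 1.4, -3.5]
opening: 11.8
grasp_force: 20.0
ee [ 549.39 -352.34  237.17] q [ 0.78  0.48 -0.41  1.54  0.21  1.13  1.26] tilt [ 0.03 -0.01] yaw_y deg 53.621766846526306 F [ 5.7   1.39 -3.46] T [ 0.55 -1.07 -0.12] t 17.45
```

```bash
python3 -m jog '{"linear": [[-0.4,0.3,0.3],[-0.8,0.6,0.6],[-0.8,0.6,0.6]], "roll": [0,0,0]}'; python3 -c "
from h import *
go()"
```

```text
t: 17.82
ee_pos: [549.7, -352.5, 236.2]
orientation: [0.014, 0.312, 0.95, -0.003]
force: [4.3, 3.6, -1.6]
opening: 11.8
grasp_force: 20.0
ee [ 549.66 -352.52  236.16] q [ 0.78  0.48 -0.41  1.54  0.21  1.13  1.26] tilt [ 0.03 -0.01] yaw_y deg 53.67296336923131 F [ 4.26  3.57 -1.62] T [ 0.83 -0.65 -0.14] t 17.825
```

```bash
python3 -m jog '{"linear": [[0,0.7,0],[0,0.7,0]], "roll": [0,0]}' 11.5 10;  python3 -m jog '{"linear": [[0,0.7,0],[0,0.7,0],[0,0.7,0],[0,0.7,0]], "roll": [0,0,0,0]}' 36; python3 -c "
from h import *
go((540,-380,320))"
```

```text
t: 18.08
ee_pos: [549.8, -352.5, 236.1]
orientation: [0.014, 0.312, 0.95, -0.003]
force: [4.1, 1.1, -1.7]
opening: 11.8
grasp_force: 10.0
t: 18.58
ee_pos: [550.0, -351.8, 235.8]
orientation: [0.014, 0.312, 0.95, -0.003]
force: [-0.1, -0.5, -0.8]
opening: 36.1
grasp_force: 0.0
ee [ 550.01 -351.81  235.85] q [ 0.78  0.48 -0.41  1.54  0.21  1.13  1.26] tilt [ 0.02 -0.01] yaw_y deg 53.67513813583964 F [-0.07 -0.46 -0.82] T [-0.06 -0.01  0.02] t 18.575
shift [-11.01 -28.41 -83.96]
```

```bash
python3 -m jog '{"linear": [[0,0,-40],[0,0,-75],[35,-9,-75],[71,-19,-75],[71,-19,-75],[71,-19,-75],[71,-19,-75],[71,-19,-75],[71,-19,-75],[71,-19,-75]], "roll": [0,0,0.15,0.32,0.49,0.66,0.83,1.0,1.17,1.32]}'
python3 - <<'E'
from h import *
go((481.6,-324.8,227))
o=telemetry.get_obs(); im=imaging.snapshot("wrist")[:,:,::-1]; cv2.imwrite("pics/w3.png",im)
c=cam("wrist",o); p=proj(c,(551,-353.5,240)); q=proj(c,(481.6,-324.8,216)); print(p,q)
x,y=int((p[0]+q[0])/2)-110,int(p[1])-90; print(x,y)
cv2.imwrite("pics/w3c.png",cv2.resize(im[y:y+160,x:x+220],None,fx=3.6,fy=3.6,interpolation=cv2.INTER_CUBIC))
E
```

```text
t: 19.82
ee_pos: [479.8, -323.8, 308.8]
orientation: [0.013, 0.83, 0.557, 0.006]
force: [0.3, 0.2, -0.1]
opening: 36.0
grasp_force: 0.0
ee [ 479.83 -323.82  308.81] q [ 0.68  0.28 -0.22  1.64  0.07  1.2   0.06] tilt [ 0.02 -0.01] yaw_y deg -22.239884504995914 F [ 0.27  0.24 -0.07] T [-0.06  0.09 -0.  ] t 19.825
shift [ 0.09 -0.31 81.83]
[433.66 254.6 ] [319.84 244.39]
266 164
```

View pics/w3c.png

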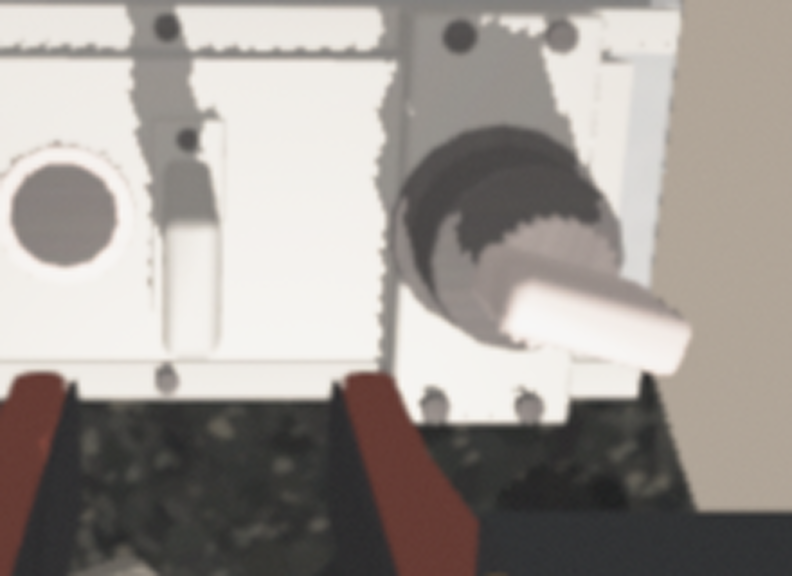

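The screw stays up by itself, turned about 75° from its start. The tab's top is at crop (192,288), directly under the tool. I descend and grip it.

```bash
python3 -m jog '{"linear": [[0,0,40],[0,-0.5,75],[0,-1,100],[0,-1,100],[0,-1,100]], "roll": [0,0,0,0,0]}'; python3 -m jog '{"linear": [[0,0,0],[0,0,0],[0,0,0],[0,0,0],[0,0,0]], "roll": [0,0,0,0,0]}' 5 10; python3 -c "
from h import *
go()"
```

```text
t: 20.5
ee_pos: [482.0, -325.1, 209.9]
orientation: [0.013, 0.828, 0.56, 0.007]
force: [-0.5, 0.6, -0.1]
opening: 36.4
grasp_force: 0.0
t: 21.12
ee_pos: [479.7, -324.3, 209.2]
orientation: [0.011, 0.829, 0.559, 0.005]
force: [-7.5, 4.8, 7.5]
opening: 12.3
grasp_force: 10.1
ee [ 479.68 -324.3   209.18] q [ 0.68  0.36 -0.22  1.76  0.09  1.    0.04] tilt [ 0.02 -0.01] yaw_y deg -21.96674543105924 F [-7.53  4.8   7.45] T [ 0.71  1.98 -0.14] t 21.125
```

```bash
python3 -m jog '{"linear": [[0,-3,0],[0,-6,0],[0,-10,0],[0,-10,0]], "roll": [0,0,0,0]}'; python3 -c "
from h import *
go()"
```

```text
t: 21.62
ee_pos: [472.3, -321.2, 209.2]
orientation: [0.013, 0.829, 0.56, 0.006]
force: [0.4, -0.1, 6.6]
opening: 12.5
grasp_force: 10.1
ee [ 472.26 -321.16  209.16] q [ 0.68  0.35 -0.22  1.79  0.09  0.99  0.05] tilt [ 0.03 -0.01] yaw_y deg -21.943503348432017 F [ 0.43 -0.13  6.55] T [ 0.04  0.33 -0.13] t 21.625
```

```bash
python3 -m jog '{"linear": [[0,-6,-1],[0,-12,-1],[0,-18,-1],[0,-24,-1],[0,-30,-1],[0,-35,-1],[0,-35,-1]], "roll": [0,0,0,0,0,0,0]}'; python3 -m jog '{"linear": [[0,-1.5,0],[0,-2.5,0],[0,-2.5,0]], "roll": [0,0,0]}'; python3 -c "
from h import *
go()"
```

```text
t: 22.5
ee_pos: [439.5, -307.4, 209.1]
orientation: [0.013, 0.829, 0.56, 0.006]
force: [-0.3, 3.0, 8.3]
opening: 12.8
grasp_force: 10.1
t: 22.88
ee_pos: [438.0, -306.8, 209.1]
orientation: [0.013, 0.829, 0.56, 0.007]
force: [3.0, 0.2, 7.1]
opening: 12.6
grasp_force: 10.1
ee [ 437.97 -306.83  209.1 ] q [ 0.71  0.29 -0.22  1.87  0.08  0.96  0.06] tilt [ 0.03 -0.01] yaw_y deg -21.921938954481295 F [3.02 0.16 7.13] T [ 0.32 -0.18 -0.08] t 22.875
```

```bash
python3 -m jog '{"linear": [[0,-0.8,0],[0,-1.5,0],[0,-1.5,0]], "roll": [0,0,0]}'; python3 -c "
from h import *
go()"
```

```text
t: 23.25
ee_pos: [437.9, -306.8, 209.1]
orientation: [0.015, 0.828, 0.56, 0.008]
force: [7.6, -1.0, 2.2]
opening: 13.0
grasp_force: 10.1
ee [ 437.9  -306.77  209.14] q [ 0.71  0.29 -0.22  1.87  0.08  0.96  0.07] tilt [ 0.03 -0.02] yaw_y deg -21.903883025776665 F [ 7.59 -0.96  2.2 ] T [-0.23 -1.31 -0.11] t 23.25
```

At the stop (travel 45.3 mm, force rising). I release and retreat upward.

```bash
python3 -m jog '{"linear": [[0,0,0],[0,0,0],[0,0,0],[0,0,0]], "roll": [0,0,0,0]}' 36; python3 -m jog '{"linear": [[0,0,-40],[0,0,-85],[0,0,-130],[0,0,-150],[0,0,-150]], "roll": [0,0,0,0,0]}'
python3 - <<'E'
from h import *
go()
o=telemetry.get_obs(); im=imaging.snapshot("wrist")[:,:,::-1]
c=cam("wrist",o); x,y=proj(c,(494,-331,180)).astype(int)
x=max(x-150,0);y=max(y-110,0)
cv2.imwrite("pics/w4c.png",cv2.resize(im[y:y+220,x:x+300],None,fx=2.6,fy=2.6)); print(x,y)
for s in(0,45): print(proj(c,(481.6-.925*s,-324.8+.38*s,216)))
E
```

```text
t: 23.75
ee_pos: [435.6, -306.5, 208.1]
orientation: [0.013, 0.829, 0.559, 0.006]
force: [-0.1, -0.8, 0.4]
opening: 36.0
grasp_force: 0.0
t: 24.38
ee_pos: [432.7, -304.7, 359.6]
orientation: [0.014, 0.829, 0.559, 0.007]
force: [-0.3, -0.7, -0.7]
opening: 35.9
grasp_force: 0.0
ee [ 432.72 -304.7   359.63] q [ 0.72  0.16 -0.22  1.67  0.04  1.29  0.1 ] tilt [ 0.03 -0.02] yaw_y deg -21.947640221045205 F [-0.34 -0.65 -0.72] T [-0.06  0.12  0.  ] t 24.375
233 108
[376.16 226.6 ]
[324.86 226.67]
```

View pics/w4c.png

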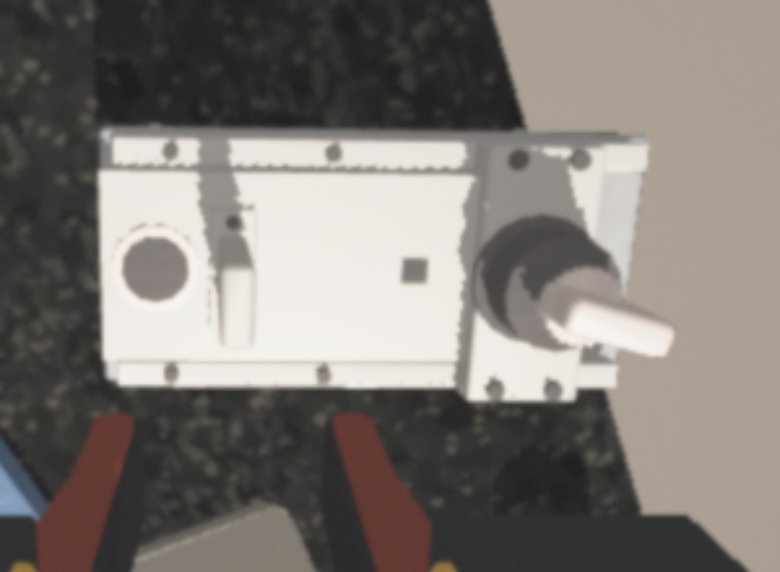

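The carriage is fully out: the tab is at crop (237,306), i.e. pixel (324,226), which matches 45 mm of travel. The locking hole is exposed at (413,270), the screw is still up, and the hand is clear.

```bash
python3 -c "
from rig import workorder
print(workorder.finish_job())"
```

```text
the job is handed in; nothing more can be done
None
```

The job is handed in at about 24 s of the 72 s: the thumbscrew is home and stays up by itself, the carriage is out at its 45 mm stop, and the hand is clear with nothing else moved.

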